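# Test the friction hinge of a serving-dish lid

### The job

Check the two friction hinges of the serving dish's lid: raise the lid by its black handle to about half open (near 45 degrees), let go completely and wait a second or two to see that it stays there by itself. Then, with the handle free, lean on the lid's front edge with the closed fingertips without pushing the lid down, first on the orange pad and then on the blue pad, each time steadily for about a second at roughly 6 newtons and never above 8; then back off and leave the lid standing half open. Never let the lid slam, and leave the tub, jar, mug and spatula where they are.

Things in the scene. Friction and masses are not known exactly. Their poses are not given: they have to be found in the camera images.
- dish: Steel serving dish on four black feet, heavy and fixed to the table: 240 mm (its x) by 300 mm (its y) by 120 mm high. Origin: centre of its underside on the table. Its -x side is the front (towards the robot, up to a yaw of about 0.3 rad), its +x side carries the hinge; z is up.
- lid (a joint): Opening angle of the lid in rad: 0 is shut, 1.57 upright, 0.785 half open. The hinge is stiff and holds the lid by dry friction of about 3.2 N m at any angle (start: shut or up to 0.12 rad ajar). The lid weighs about 0.4 to 0.8 kg, so raising it takes about 20 to 25 N at the handle, upwards across the lid, and pressing on a pad would make it give way only at about 11 to 14 N.
- lid_hinge (a point): Point on the hinge axis, in the middle of the dish's far side, at the level of the lid's underside (120.5 mm above the table). The axis runs along the dish's y; the shut lid stretches 240 mm from here towards the dish's -x. The point turns with the lid.
- lid_shell: The whole lid with handle and pads: aluminium panel 240 x 300 mm, 12 mm thick, and a low plateau (10 mm high) in its hinge half, ending 120 mm from the hinge. Origin at lid_hinge; -x runs from the hinge to the front edge along the lid's underside, y along the hinge, z out of the lid's top face. Opening the lid by angle a turns this frame by +a about y, so a point at (-r, 0, h) of the lid is r cos a - h sin a before the hinge and r sin a + h cos a above it.
- handle: Black upright fin handle in the middle of the lid, near its front: 16 mm thick (along y), 46 mm long (along x), and 50 mm tall from the lid's top face. Origin at its foot on the top face, at (-168, 0, 12) mm in the lid_shell frame; axes as the lid's. Pinch it across its thickness; the lid can turn about y between the fingertips while the tool keeps pointing down.
- pad_orange: Orange pad on the lid's front edge, over its +y hinge: 45 mm wide (along x), 110 mm long (along y), 4 mm thick. Origin at its centre on the lid's top face, at (-217.5, 85, 12) mm in the lid_shell frame; its upper surface is 4 mm above; axes as the lid's. Rigid: a fraction of a millimetre of travel raises the force by several newtons.
- pad_blue: Blue pad, the same, over the -y hinge: at (-217.5, -85, 12) mm in the lid_shell frame.
- tub: Bystander: square cream tub with a green lid, 104 mm wide, 122 mm tall, beside the dish. Origin: centre of its underside.
- spice_jar: Bystander: amber glass jar with black cap, 48 mm across, 95 mm tall. Origin: centre of its underside.
- mug: Bystander: white mug, 80 mm across, 90 mm tall. Origin: centre of its underside.
- spatula: Bystander: steel spatula with yellow handle, 280 mm long, lying flat; handle to its -x. Origin: middle of its length, on the table.

How it is judged:
On the way, in this order (a step that is already met when the one before it is completed fails the run):
1. The lid stands at 35 to 55 degrees, still, with nothing of the robot touching it, for one second (value of joint lid between 0.61 and 0.96 rad and velocity of joint lid between -0.02 and 0.02 rad/s and contact force between each of the arm, the fingers and lid_shell below 0.05 N), for 1 s.
2. The fingers lean on the orange pad with 3.5 to 8 N for 0.6 s, the handle free, and the lid stays still at 33 to 57 degrees (contact force between the fingers and pad_orange between 3.5 and 8 N and contact force between the fingers and handle below 0.05 N and value of joint lid between 0.576 and 0.995 rad and velocity of joint lid between -0.03 and 0.03 rad/s), for 0.6 s.
3. The fingers lean on the blue pad with 3.5 to 8 N for 0.6 s, the handle free, and the lid stays still at 33 to 57 degrees (contact force between the fingers and pad_blue between 3.5 and 8 N and contact force between the fingers and handle below 0.05 N and value of joint lid between 0.576 and 0.995 rad and velocity of joint lid between -0.03 and 0.03 rad/s), for 0.6 s.
At the end, for the whole second after the job is handed in: The lid stands still by itself at 33 to 57 degrees open, nothing touching it (value of joint lid between 0.576 and 0.995 rad and velocity of joint lid between -0.02 and 0.02 rad/s and contact force between the fingers and lid_shell below 0.05 N).
It fails at once if Fingers press on the lid elsewhere than by gripping the handle with more than 8 N (contact force between the fingers and lid_shell above 8 N and contact force between the fingers and handle below 0.5 N).
It fails at once if A pad is pressed with more than 8 N (contact force between anything else and pad_orange above 8 N or contact force between anything else and pad_blue above 8 N).
It fails at once if The lid falls or is thrown: it moves faster than 1.5 rad/s (not (velocity of joint lid between -1.5 and 1.5 rad/s)).
It fails at once if A bystander is moved by more than 25 mm (distance of any of tub, spice_jar, mug, spatula from where it was at the start of the episode above 0.025 m).
It also fails if it takes over 67 s, if anything falls off the work surface, if the arm or the gripper's body presses on something with over 40 N, if the wrist force passes 120 N, or if a joint passes its speed limit or range.

### The arm

A 6-joint arm with a two-finger parallel gripper is mounted at the origin on the work surface. World frame = base frame: x ahead of the robot, y to its left, z up, the work surface at z = 0. Lengths are in m, angles in rad, forces in N, time in s.
With the tool pointing down it reaches from about 0.325 to 0.85 m from the base axis. Payload 4.4 kg.
Tool frame: the origin (TCP) lies midway between the tips of the shut fingers; the grasp point (between the pads) lies 19 mm behind it; z points along the fingers, y is the line along which they close (so a half turn about z gives the same grasp; the last joint's range is limited). The gripper opens to 94 mm and grips with 3 to 60 N. Pads are 16 mm wide; open, the fingers measure 119 mm over their backs; the gripper's body (75 mm by 177 mm) begins 78 mm behind the grasp point.
Start: joints at [1.048, 0.207, 1.542, -0, 1.393, -0.15], TCP at [0.209, 0.536, 0.205] pointing down, gripper open.
Joint ranges: [-2.73, 2.73], [-0.86, 2.22], [0.23, 2.46], [-1.11, 4.25], [0.08, 2.63], [-2.82, 2.82]. Speed limits (rad/s): [2.79, 2.79, 3.14, 3.14, 3.14, 3.14].

### API

Orientations are given as [roll, pitch, yaw] about the fixed x, y, z axes, in that order (R = Rz(yaw) Ry(pitch) Rx(roll)).
In Python, from plant import get_state, grab_frame, job_done gives the robot as it stands.
- The arm moves only by the tool servo_tool, never from a script. Its argument "increments" is a list of rows, each a list of 6 numbers: the shift along the tool's x, y, z in m, then the turn, a rotation vector about the tool's x, y, z in degrees. A call has exactly 8 rows; each row shifts and turns the commanded pose from where the row before left it, along the tool's axes as they then stand; what a row does not reach is not made up. A row lasts 1/8 s, in which the tool goes at most 62.5 mm and 10.7 degrees, less where a joint would pass 70% of its speed; a pose out of reach is approached as far as the arm can. A call with a gripper value outside its range is refused whole. "claw" is the closure in counts, from 0 (fully open) to 255 (shut), set as the call begins (left out, the last holds). The fingers move at their own pace and stop on an object; "force" is the grip in N (left out, the last holds). Time passes only in rows, so rows that do not move let the fingers close, or fill a call up. It gives the time, the measured TCP pose, the force, the opening and the grip force at its end, in the units of the state.
- get_state(): the state, without advancing time (a new reading comes with each control period).
- grab_frame(name): name is "scene" or "top" or "wrist"; returns a dict with "image" (480x640x3 uint8, blue, green, red), "camera_matrix" (3x3 intrinsics, pixels), "dist" ([k1, k2, p1, p2, k3] as OpenCV has them; the pictures are not rectified), "T" (4x4, takes a point from camera to world coordinates); the wrist camera has in their place "T_tool_cam" (4x4, takes a point from camera to tool coordinates, whose origin is the TCP and whose axes are the flange's). Camera axes: x right, y down, z forward; pixel columns grow to the right and rows downward; lengths in m; the calibration is good to about 2 mm. A picture is of the moment at which its call begins: read the wrist's pose just before it. There is no depth.
- job_done(): hands the job in; it is judged then, once.
The state is a dict: "time": time; "qpos": joint angles; "qd": joint speeds; "joint_torque": joint torques, N m; "ee_pos": TCP position; "tool_rot": TCP orientation; "wrist_force": force on the tool from outside, world axes, zero at the start; "torque": the same for the moment, N m; "width": finger opening in m; "gripper_force": force on a finger pad.
Only numpy, scipy, OpenCV 4.12 (cv2) and the standard library are available. Lean on these libraries where they do the work, as an engineer would, in place of code of your own. Each camera call takes 0.05 s, during which the arm holds its last target. There are 200 camera calls.

## Working session

There is one attempt and no reset: what is moved stays moved. The work goes in short steps, Python scripts to look and compute and a tool call to move; the robot and the scene stay as the last step left them, time stands still between calls to the robot, and variables do not carry over. Pictures are saved under pics/ and viewed, at most 10 in all, crops included, and the job is handed in when it is done.

Besides the shell and the picture viewer there is one more tool, called after ">>>" as name(argument=value, ...), one argument or row to a line, values as JSON. servo_tool: Moves the arm, as the interface text tells. Its arguments: {"type":"object","properties":{"increments":{"type":"array","items":{"type":"array","items":{"type":"number"}}},"claw":{"type":"number"},"force":{"type":"number"}},"required":["increments"]}

```bash
mkdir -p pics; python3 - <<'E'
from plant import *
import cv2,numpy as np
s=get_state();print(s)
for n in("scene","top"):
    f=grab_frame(n);cv2.imwrite(f"pics/{n}0.png",f["image"]);print(n,f["camera_matrix"],f["dist"],f["T"])
    np.savez(f"pics/{n}0.npz",K=f["camera_matrix"],d=f["dist"],T=f["T"])
E
```

```text
{'time': 0.0, 'qpos': array([ 1.04748419e+00,  2.07402511e-01,  1.54289592e+00,  9.47677888e-06,
        1.39346989e+00, -1.50528282e-01]), 'qd': array([ 2.80738241e-05,  1.01852181e-03,  5.34226829e-04,  9.54872599e-04,
       -6.59336499e-04,  1.94503148e-03]), 'joint_torque': array([ 8.45849172e-04, -3.70897114e+01, -2.81410539e+01,  6.98402734e-02,
        3.62289534e-02, -1.90264345e-04]), 'ee_pos': array([0.20905331, 0.53482279, 0.20432824]), 'tool_rot': array([-3.13944298e+00, -3.35483915e-04,  2.76880676e+00]), 'wrist_force': array([-0.36161532, -0.80548825,  0.1596759 ]), 'torque': array([0.02163745, 0.03002922, 0.04185368]), 'gripper_force': 0.0, 'width': 0.09421485991304827}
scene [[545.01447534   0.         322.65271336]
 [  0.         545.01447534 237.73492035]
 [  0.           0.           1.        ]] [-0.14495773  0.          0.          0.          0.        ] [[-7.15838811e-02  8.62098509e-01 -5.01659156e-01  1.12387299e+00]
 [ 9.97434500e-01  6.16658442e-02 -3.63557608e-02  4.59286509e-02]
 [-4.07011798e-04 -5.02974636e-01 -8.64301076e-01  1.12212560e+00]
 [ 0.00000000e+00  0.00000000e+00  0.00000000e+00  1.00000000e+00]]
top [[476.04309265   0.         321.46400337]
 [  0.         476.04309265 241.8066192 ]
 [  0.           0.           1.        ]] [-0.04166351  0.          0.          0.          0.        ] [[ 3.43761871e-03 -9.87952705e-01  1.54717922e-01  3.61920383e-01]
 [-9.99820415e-01 -5.12190529e-04  1.89440325e-02 -1.32022189e-02]
 [-1.86365631e-02 -1.54755259e-01 -9.87777044e-01  1.20387292e+00]
 [ 0.00000000e+00  0.00000000e+00  0.00000000e+00  1.00000000e+00]]
```

View pics/scene0.png

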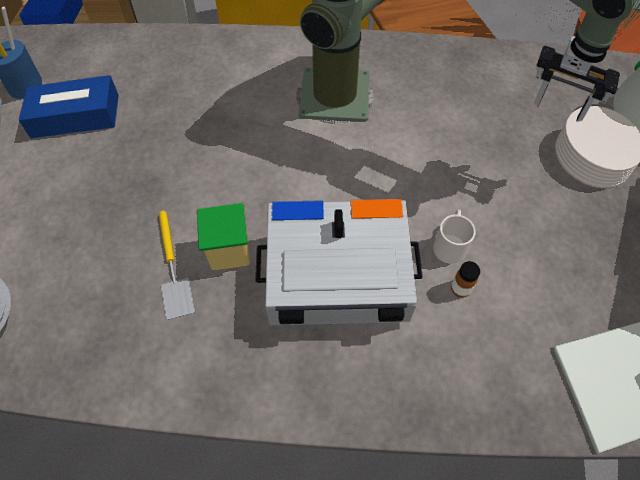

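View pics/top0.png

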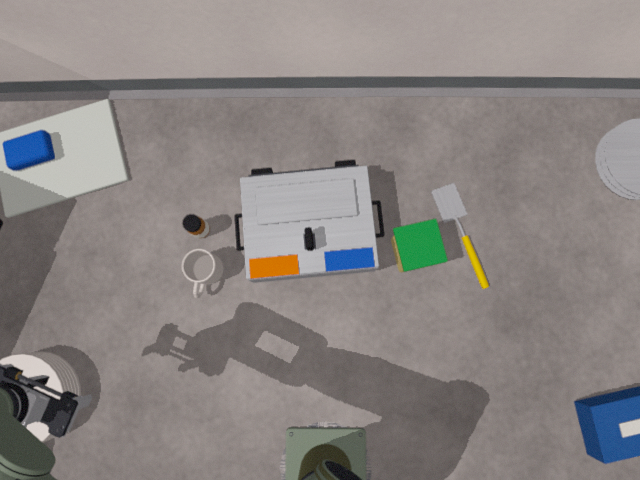

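The scene shows the dish ahead of the robot: orange pad at about (376,209) in the scene view and (274,266) in top, blue at (298,210) and (349,259), black handle at (339,222) and (309,239). The tub is right next to the -y side, and the mug and jar are on the +y side.

```bash
python3 - <<'E'
import cv2
a=cv2.imread("pics/top0.png")[155:290,230:390];cv2.imwrite("pics/topc.png",cv2.resize(a,None,fx=4.4,fy=4.4,interpolation=cv2.INTER_CUBIC))
a=cv2.imread("pics/scene0.png")[190:330,250:425];cv2.imwrite("pics/scenec.png",cv2.resize(a,None,fx=4.2,fy=4.2,interpolation=cv2.INTER_CUBIC))
E
```

```text
(no output)
```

View pics/topc.png

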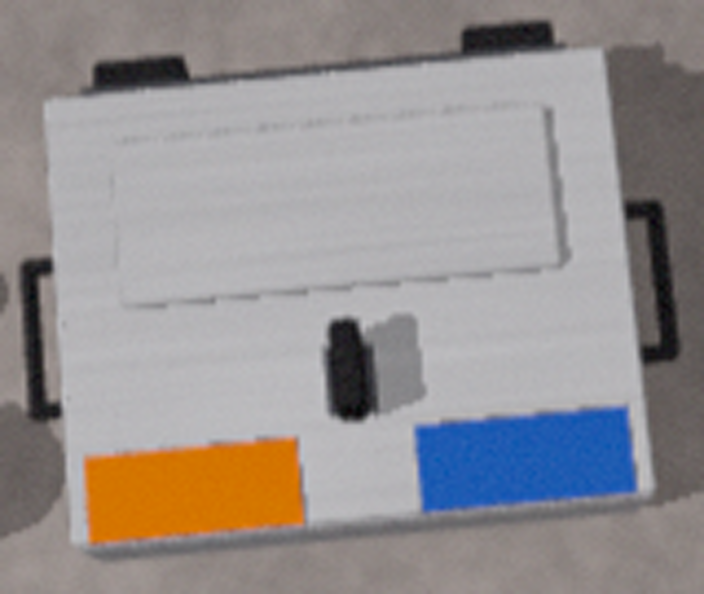

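View pics/scenec.png

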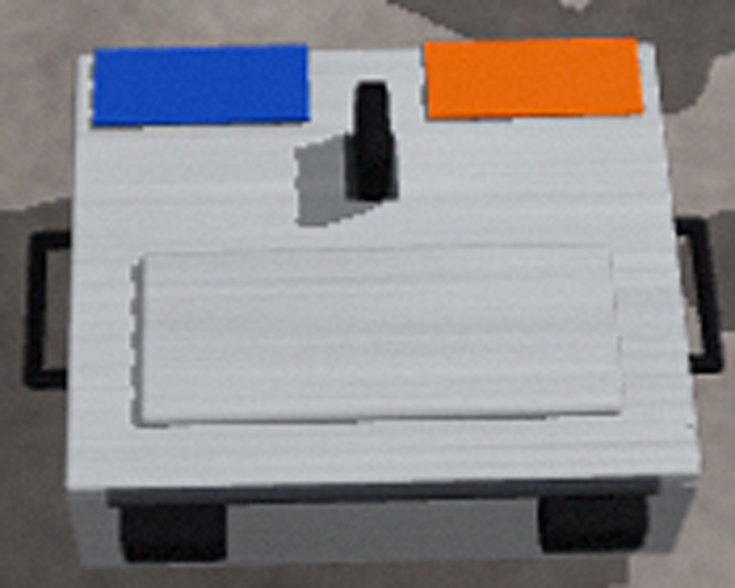

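Corner positions are clear in both crops, so I'll fit the dish pose and lid angle to them.

```bash
cat > fit.py <<'E'
import numpy as np,cv2
from scipy.optimize import least_squares
P={'ofo':(-.24,.14,.016),'ofi':(-.24,.03,.016),'obo':(-.195,.14,.016),'obi':(-.195,.03,.016),
'bfo':(-.24,-.14,.016),'bfi':(-.24,-.03,.016),'bbo':(-.195,-.14,.016),'bbi':(-.195,-.03,.016),
'h+':(0,.15,.012),'h-':(0,-.15,.012),'f+':(-.24,.15,.012),'f-':(-.24,-.15,.012)}
def lidT(p):
    x,y,w,a=p
    Rz=cv2.Rodrigues(np.array([0,0,w]))[0];Ry=cv2.Rodrigues(np.array([0,a,0.]))[0]
    return Rz@Ry,np.array([x,y,.1205])
def pt(p,q):
    R,t=lidT(p);return R@np.array(q)+t
def proj(X,K,d,T):
    Ti=np.linalg.inv(T);return cv2.projectPoints(np.array(X,float),cv2.Rodrigues(Ti[:3,:3])[0],Ti[:3,3],K,d)[0][:,0]
def fit(views,p0):
    def r(p):
        return np.concatenate([(proj([pt(p,P[k]) for k in o],K,d,T)-np.array(list(o.values()))).ravel() for K,d,T,o in views])
    return least_squares(r,p0),r
E
python3 - <<'E'
from fit import *
V=[]
def v(n,s,ox,oy,o):
    z=np.load(f"pics/{n}0.npz");V.append((z['K'],z['d'],z['T'],{k:((u+.5)/s-.5+ox,(w+.5)/s-.5+oy) for k,(u,w) in o.items()}))
v('top',4.4,230,155,{'h+':(45,100),'h-':(604,48),'f-':(652,494),'f+':(72,545),'obo':(86,457),'obi':(297,438),'ofi':(303,524),'ofo':(90,543),'bbi':(416,426),'bbo':(628,407),'bfo':(636,491),'bfi':(422,511)})
v('scene',4.2,250,190,{'bfo':(93,50),'bfi':(306,45),'bbi':(308,121),'bbo':(93,127),'ofi':(425,41),'ofo':(637,38),'obo':(641,113),'obi':(428,119),'h-':(67,489),'h+':(698,476)})
for W in(V,V[:1],V[1:]):
    s,r=fit(W,[.7,0,.1,.05]);print(s.x.round(4),np.abs(s.fun).max().round(2))
s,r=fit(V,[.7,0,.1,.05])
print(r(s.x).reshape(-1,2).round(1).tolist())
p=s.x
for n,q in dict(hfoot=(-.168,0,.012),htop=(-.168,0,.062)).items():print(n,pt(p,q).round(4))
p[3]=.785
for n,q in dict(htop=(-.168,0,.062),o=(-.2175,.085,.016),b=(-.2175,-.085,.016),ofe=(-.24,.085,.016)).items():print(n,pt(p,q).round(4))
E
```

```text
[0.6974 0.0506 0.0949 0.0234] 1.06
[0.6976 0.0503 0.0935 0.0131] 0.77
[0.6983 0.0511 0.0964 0.0326] 0.94
[[-0.4, -0.5], [0.2, -0.7], [0.9, -0.5], [-0.2, 0.3], [-0.6, -0.1], [-0.0, -0.3], [0.2, -0.0], [-0.2, 0.2], [-0.6, -0.0], [-0.2, -0.3], [0.2, 0.4], [-0.1, 0.4], [0.2, -0.0], [0.2, 0.1], [0.2, -0.2], [-0.3, -0.6], [-0.5, 0.5], [-0.6, 0.4], [0.4, 0.2], [-0.2, -0.3], [-1.1, -0.3], [0.7, -0.7]]
hfoot [0.5304 0.0348 0.1364]
htop [0.5316 0.0349 0.1864]
htop [0.6227 0.0435 0.2831]
o [0.5474 0.1218 0.2856]
b [ 0.5635 -0.0475  0.2856]
ofe [0.5316 0.1203 0.3015]
```

>>> servo_tool(
  increments=[
    [0, 0, -0.045, 0, 0, 0],
    [0, 0, -0.045, 0, 0, 0],
    [-0.0482, -0.0348, 0, 0, 0, 0],
    [-0.0482, -0.0348, 0, 0, 0, 0],
    [-0.0482, -0.0348, 0, 0, 0, 0],
    [-0.0482, -0.0348, 0, 0, 0, 0],
    [-0.0482, -0.0348, 0, 0, 0, 0],
    [-0.0482, -0.0348, 0, 0, 0, 0],
  ],
  claw=60,
  force=60,
)

```text
time: 1.1
ee_pos: [0.4032, 0.2339, 0.2951]
tool_rot: [-3.142, -0.0, 2.769]
wrist_force: [0.1, -0.0, 0.1]
width: 0.0717
gripper_force: 0.0
```

>>> servo_tool(
  increments=[
    [-0.0482, -0.0348, 0, 0, 0, 0],
    [-0.0482, -0.0348, 0, 0, 0, 0],
    [-0.0482, -0.0348, 0, 0, 0, 0],
    [-0.0482, -0.0348, 0, 0, 0, 0],
    [0, 0, 0, 0, 0, -8.9],
    [0, 0, 0, 0, 0, -8.9],
    [0, 0, 0, 0, 0, -8.9],
    [0, 0, 0, 0, 0, 0],
  ],
)

```text
time: 2.1
ee_pos: [0.5312, 0.0358, 0.2948]
tool_rot: [3.141, -0.001, -3.05]
wrist_force: [0.6, 0.3, 0.3]
width: 0.0718
gripper_force: 0.0
```

```bash
python3 - <<'E'
from plant import *
from fit import *
from scipy.spatial.transform import Rotation as R
s=get_state();f=grab_frame("wrist")
T=np.eye(4);T[:3,:3]=R.from_euler('xyz',s['tool_rot']).as_matrix();T[:3,3]=s['ee_pos'];T=T@f['T_tool_cam']
p=[.6974,.0506,.0949,.0234]
im=f['image'].copy()
q=[(-.168+i,j,h) for i in(-.023,.023) for j in(-.008,.008) for h in(.062,)]+list(P.values())
for u,v in proj([pt(p,x) for x in q],f['camera_matrix'],f['dist'],T):
    if abs(u)<2000 and abs(v)<2000: cv2.circle(im,(int(round(u)),int(round(v))),3,(255,0,255),1)
cv2.imwrite("pics/w1.png",im)
E
```

```text
(no output)
```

View pics/w1.png

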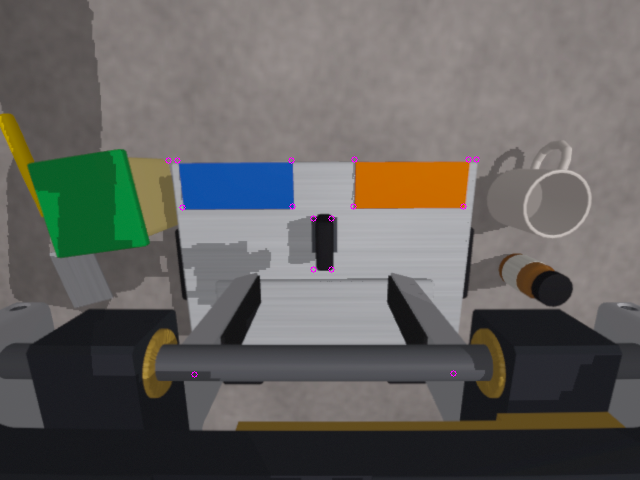

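Predicted points land within about 2 px of the actual handle (324,242) and pad corners, so the fit is good. Next I descend and grip.

>>> servo_tool(
  increments=[
    [0, 0.001, 0.036, 0, 0, 0],
    [0, 0, 0.036, 0, 0, 0],
    [0, 0, 0.036, 0, 0, 0],
    [0, 0, 0.022, 0, 0, 0],
    [0, 0, 0.015, 0, 0, 0],
    [0, 0, 0, 0, 0, 0],
    [0, 0, 0, 0, 0, 0],
    [0, 0, 0, 0, 0, 0],
  ],
)

```text
time: 3.15
ee_pos: [0.5325, 0.0368, 0.1518]
tool_rot: [-3.141, 0.003, -3.049]
wrist_force: [0.5, -0.4, 0.7]
width: 0.0717
gripper_force: 0.0
```

>>> servo_tool(
  increments=[
    [0, 0, 0, 0, 0, 0],
    [0, 0, 0, 0, 0, 0],
    [0, 0, 0, 0, 0, 0],
    [0, 0, 0, 0, 0, 0],
    [0, 0, 0, 0, 0, 0],
    [0, 0, 0, 0, 0, 0],
    [0, 0, 0, 0, 0, 0],
    [0, 0, 0, 0, 0, 0],
  ],
  claw=255,
  force=60,
)

```text
time: 4.15
ee_pos: [0.5315, 0.0363, 0.1504]
tool_rot: [-3.141, -0.0, -3.048]
wrist_force: [-0.3, -3.8, -0.3]
width: 0.0158
gripper_force: 60.0
```

Grip is firm on a 16 mm fin. I'll raise the lid by turning the tool with it about the hinge, so the tool stays square to the lid and is ready for the pads later.

>>> servo_tool(
  increments=[
    [-0.00156, 0, -0.00765, 0, 2.65, 0],
    [-0.00156, 0, -0.00765, 0, 2.65, 0],
    [-0.00156, 0, -0.00765, 0, 2.65, 0],
    [-0.00156, 0, -0.00765, 0, 2.65, 0],
    [-0.00156, 0, -0.00765, 0, 2.65, 0],
    [-0.00156, 0, -0.00765, 0, 2.65, 0],
    [-0.00156, 0, -0.00765, 0, 2.65, 0],
    [-0.00156, 0, -0.00765, 0, 2.65, 0],
  ],
)

```text
time: 5.15
ee_pos: [0.5478, 0.0379, 0.204]
tool_rot: [-3.141, -0.388, -3.049]
wrist_force: [-12.5, -5.5, -11.2]
width: 0.0161
gripper_force: 60.0
```

>>> servo_tool(
  increments=[
    [-0.00156, 0, -0.00765, 0, 2.65, 0],
    [-0.00156, 0, -0.00765, 0, 2.65, 0],
    [-0.00156, 0, -0.00765, 0, 2.65, 0],
    [-0.00156, 0, -0.00765, 0, 2.65, 0],
    [-0.00156, 0, -0.00765, 0, 2.65, 0],
    [-0.00156, 0, -0.00765, 0, 2.65, 0],
    [-0.00156, 0, -0.00765, 0, 2.65, 0],
    [-0.00156, 0, -0.00765, 0, 2.65, 0],
  ],
)

```text
time: 6.15
ee_pos: [0.5894, 0.042, 0.254]
tool_rot: [-3.14, -0.762, -3.051]
wrist_force: [-22.0, -7.0, -3.5]
width: 0.0155
gripper_force: 60.0
```

>>> servo_tool(
  increments=[
    [0, 0, 0, 0, 0, 0],
    [0, 0, 0, 0, 0, 0],
    [0, 0, 0, 0, 0, 0],
    [0, 0, 0, 0, 0, 0],
    [0, 0, 0, 0, 0, 0],
    [0, 0, 0, 0, 0, 0],
    [0, 0, 0, 0, 0, 0],
    [0, 0, 0, 0, 0, 0],
  ],
)

```text
time: 7.15
ee_pos: [0.5899, 0.042, 0.2542]
tool_rot: [-3.14, -0.759, -3.051]
wrist_force: [-15.5, -5.3, -2.6]
width: 0.0157
gripper_force: 60.0
```

>>> servo_tool(
  increments=[
    [0, 0, 0, 0, 0, 0],
    [0, 0, 0, 0, 0, 0],
    [0, 0, 0, 0, 0, 0],
    [0, 0, 0, 0, 0, 0],
    [0, 0, -0.01, 0, 0, 0],
    [0, 0, -0.02, 0, 0, 0],
    [0, 0, -0.02, 0, 0, 0],
    [0, 0, -0.02, 0, 0, 0],
  ],
  claw=110,
)

```text
time: 8.15
ee_pos: [0.6422, 0.0473, 0.3071]
tool_rot: [3.141, -0.739, -3.048]
wrist_force: [-0.0, -0.5, -0.3]
width: 0.0532
gripper_force: 0.0
```

>>> servo_tool(
  increments=[
    [0, 0, 0, 0, 0, 0],
    [0, 0, 0, 0, 0, 0],
    [0, 0, 0, 0, 0, 0],
    [0, 0, 0, 0, 0, 0],
    [0, 0, 0, 0, 0, 0],
    [0, 0, 0, 0, 0, 0],
    [0, 0, 0, 0, 0, 0],
    [0, 0, 0, 0, 0, 0],
  ],
  claw=255,
  force=30,
)

```text
time: 9.15
ee_pos: [0.6418, 0.0472, 0.3064]
tool_rot: [-3.142, -0.74, -3.048]
wrist_force: [-0.2, 0.7, 0.1]
width: 0.0005
gripper_force: 0.0
```

```bash
python3 - <<'E'
from plant import *
import cv2,numpy as np
s=get_state();print(s['ee_pos'],s['tool_rot'],s['wrist_force'])
ims=[]
for n in("scene","top"):
    f=grab_frame(n);cv2.imwrite(f"pics/{n}2.png",f["image"])
    a=f['image'][110:330,230:430] if n=="scene" else f['image'][140:360,220:420]
    ims.append(cv2.resize(a,(400,440),interpolation=cv2.INTER_CUBIC))
cv2.imwrite("pics/m2.png",np.hstack(ims))
E
```

```text
[0.64183575 0.04718384 0.3063503 ] [-3.14156393 -0.73998643 -3.04837172] [-0.1694226   0.73670423  0.06222461]
```

View pics/m2.png

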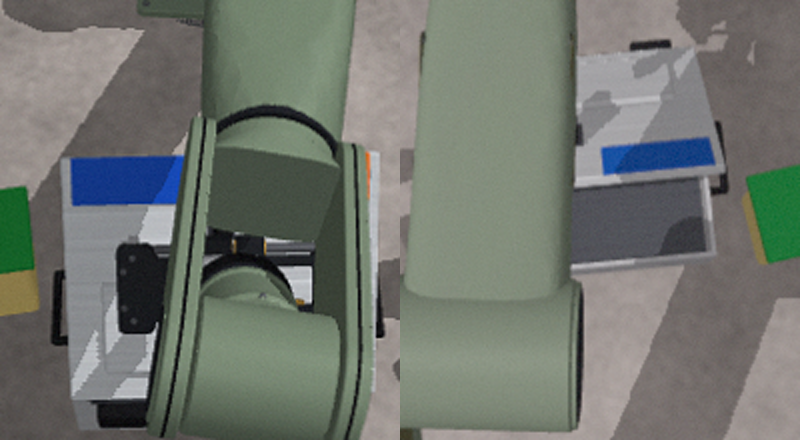

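The lid stands half open by itself. The blue pad's corners are visible in both crops, at about (72,158)–(72,204) left and (602,148)–(716,164) right, so I'll fit the lid angle from them.

```bash
python3 - <<'E'
from fit import *
from plant import *
from scipy.spatial.transform import Rotation as R
def v(n,ox,oy,o):
    z=np.load(f"pics/{n}0.npz");return (z['K'],z['d'],z['T'],{k:((u+.5)/2-.5+ox,(w+.5)/2-.5+oy) for k,(u,w) in o.items()})
V=[v('scene',230,110,{'bfo':(72,158),'bbo':(72,204)}),v('top',220,140,{'bbi':(202,148),'bbo':(310,138),'bfo':(316,164),'bfi':(205,173)})]
p0=[.6974,.0506,.0949]
for W in (V,V[:1],V[1:]):
    s,r=fit(W,p0+[.7]) if 0 else (None,None)
    def g(a):
        return np.concatenate([(proj([pt(p0+[a[0]],P[k]) for k in o],K,d,T)-np.array(list(o.values()))).ravel() for K,d,T,o in W])
    s=least_squares(g,[.7]);print(s.x,s.fun.round(1))
    if W is V:a=s.x[0]
st=get_state();Rt=R.from_euler('xyz',st['tool_rot']).as_matrix()
for al in (a,.736):
    for q in((-.2175,.085,.016),(-.2175,-.085,.016)):
        print(al,(Rt.T@(pt(p0+[al],q)-st['ee_pos'])).round(4))
E
```

```text
[0.73550758] [-1.2 -0.5 -0.3  0.3 -0.8 -0.2 -0.6 -0.3 -0.3 -0.1 -1.1  0.7]
[0.72472955] [-1.1 -0.7 -0.2  0.1]
[0.73589361] [-0.8 -0.2 -0.6 -0.3 -0.3 -0.1 -1.1  0.7]
0.7355075779591829 [0.0513 0.083  0.0848]
0.7355075779591829 [ 0.0511 -0.087   0.0846]
0.736 [0.0513 0.083  0.0847]
0.736 [ 0.0511 -0.087   0.0845]
```

>>> servo_tool(
  increments=[
    [0.0128, 0.0208, 0, 0, 0, 0],
    [0.0128, 0.0208, 0, 0, 0, 0],
    [0.0128, 0.0208, 0, 0, 0, 0],
    [0.0128, 0.0208, 0, 0, 0, 0],
    [0, 0, 0.025, 0, 0, 0],
    [0, 0, 0.025, 0, 0, 0],
    [0, 0, 0.018, 0, 0, 0],
    [0, 0, 0.009, 0, 0, 0],
  ],
)

```text
time: 10.25
ee_pos: [0.544, 0.1216, 0.2835]
tool_rot: [3.142, -0.741, -3.048]
wrist_force: [0.0, 0.3, -0.4]
width: 0.0006
gripper_force: 0.0
```

>>> servo_tool(
  increments=[
    [0, 0, 0.0004, 0, 0, 0],
    [0, 0, 0.0004, 0, 0, 0],
    [0, 0, 0.0004, 0, 0, 0],
    [0, 0, 0.0004, 0, 0, 0],
    [0, 0, 0, 0, 0, 0],
    [0, 0, 0, 0, 0, 0],
    [0, 0, 0, 0, 0, 0],
    [0, 0, 0, 0, 0, 0],
  ],
)

```text
time: 11.25
ee_pos: [0.5437, 0.1215, 0.2828]
tool_rot: [-3.142, -0.74, -3.048]
wrist_force: [0.0, 1.3, -0.8]
width: 0.0005
gripper_force: 0.0
```

>>> servo_tool(
  increments=[
    [0, 0, 0.0007, 0, 0, 0],
    [0, 0, 0.0007, 0, 0, 0],
    [0, 0, 0.0007, 0, 0, 0],
    [0, 0, 0.0006, 0, 0, 0],
    [0, 0, 0.0003, 0, 0, 0],
    [0, 0, 0, 0, 0, 0],
    [0, 0, 0, 0, 0, 0],
    [0, 0, 0, 0, 0, 0],
  ],
)

```text
time: 12.25
ee_pos: [0.5417, 0.1214, 0.2806]
tool_rot: [3.142, -0.74, -3.048]
wrist_force: [-0.3, -0.2, -0.1]
width: 0.0004
gripper_force: 0.0
```

>>> servo_tool(
  increments=[
    [0, 0, 0.0001, 0, 0, 0],
    [0, 0, 0.0001, 0, 0, 0],
    [0, 0, 0.0001, 0, 0, 0],
    [0, 0, 0.0001, 0, 0, 0],
    [0, 0, 0.0001, 0, 0, 0],
    [0, 0, 0, 0, 0, 0],
    [0, 0, 0, 0, 0, 0],
    [0, 0, 0, 0, 0, 0],
  ],
)

```text
time: 13.25
ee_pos: [0.5414, 0.1213, 0.2803]
tool_rot: [3.142, -0.74, -3.048]
wrist_force: [1.1, 0.7, 1.1]
width: 0.0007
gripper_force: 0.5
```

>>> servo_tool(
  increments=[
    [0, 0, 0.0001, 0, 0, 0],
    [0, 0, 0.0001, 0, 0, 0],
    [0, 0, 0, 0, 0, 0],
    [0, 0, 0, 0, 0, 0],
    [0, 0, 0, 0, 0, 0],
    [0, 0, 0, 0, 0, 0],
    [0, 0, 0, 0, 0, 0],
    [0, 0, 0, 0, 0, 0],
  ],
)

```text
time: 14.25
ee_pos: [0.5413, 0.1213, 0.2803]
tool_rot: [3.142, -0.739, -3.048]
wrist_force: [3.1, 0.7, 3.6]
width: 0.0007
gripper_force: 2.5
```

>>> servo_tool(
  increments=[
    [0, 0, 3e-05, 0, 0, 0],
    [0, 0, 3e-05, 0, 0, 0],
    [0, 0, 0, 0, 0, 0],
    [0, 0, 0, 0, 0, 0],
    [0, 0, 0, 0, 0, 0],
    [0, 0, 0, 0, 0, 0],
    [0, 0, 0, 0, 0, 0],
    [0, 0, 0, 0, 0, 0],
  ],
)

```text
time: 15.25
ee_pos: [0.5413, 0.1213, 0.2803]
tool_rot: [-3.142, -0.739, -3.048]
wrist_force: [4.8, 1.7, 4.4]
width: 0.0002
gripper_force: 3.4
```

```bash
python3 - <<'E'
from plant import *
import numpy as np
for i in range(4):
    f=get_state();print(f['time'],f['wrist_force'].round(2),f['ee_pos'].round(5));grab_frame("wrist")
E
```

```text
15.25 [4.84 1.72 4.36] [0.54133 0.12132 0.28026]
15.3 [5.6  0.51 4.14] [0.54134 0.12133 0.28029]
15.35 [4.65 0.36 4.43] [0.54134 0.1213  0.28028]
15.4 [5.39 0.73 4.9 ] [0.54134 0.1213  0.28027]
```

>>> servo_tool(
  increments=[
    [0, 0, -4e-05, 0, 0, 0],
    [0, 0, 0, 0, 0, 0],
    [0, 0, 0, 0, 0, 0],
    [0, 0, 0, 0, 0, 0],
    [0, 0, 0, 0, 0, 0],
    [0, 0, 0, 0, 0, 0],
    [0, 0, 0, 0, 0, 0],
    [0, 0, 0, 0, 0, 0],
  ],
)

```text
time: 16.45
ee_pos: [0.5413, 0.1213, 0.2803]
tool_rot: [3.142, -0.739, -3.048]
wrist_force: [4.6, 0.5, 4.7]
width: 0.0007
gripper_force: 3.5
```

>>> servo_tool(
  increments=[
    [0, 0, -0.01, 0, 0, 0],
    [0, 0, -0.03, 0, 0, 0],
    [0, 0, -0.03, 0, 0, 0],
    [0, -0.034, 0, 0, 0, 0],
    [0, -0.034, 0, 0, 0, 0],
    [0, -0.034, 0, 0, 0, 0],
    [0, -0.034, 0, 0, 0, 0],
    [0, -0.034, 0, 0, 0, 0],
  ],
)

```text
time: 17.45
ee_pos: [0.6036, -0.0445, 0.331]
tool_rot: [3.141, -0.743, -3.048]
wrist_force: [-0.7, -0.8, 0.1]
width: 0.0006
gripper_force: 0.0
```

>>> servo_tool(
  increments=[
    [0, 0, 0.02, 0, 0, 0],
    [0, 0, 0.02, 0, 0, 0],
    [0, 0, 0.015, 0, 0, 0],
    [0, 0, 0.008, 0, 0, 0],
    [0, 0, 0.003, 0, 0, 0],
    [0, 0, 0.001, 0, 0, 0],
    [0, 0, 0, 0, 0, 0],
    [0, 0, 0, 0, 0, 0],
  ],
)

```text
time: 18.45
ee_pos: [0.5593, -0.0477, 0.2825]
tool_rot: [-3.141, -0.739, -3.049]
wrist_force: [0.3, 0.6, -0.2]
width: 0.0006
gripper_force: 0.0
```

>>> servo_tool(
  increments=[
    [0, 0, 0.0003, 0, 0, 0],
    [0, 0, 0.0003, 0, 0, 0],
    [0, 0, 0.0002, 0, 0, 0],
    [0, 0, 0.0002, 0, 0, 0],
    [0, 0, 0, 0, 0, 0],
    [0, 0, 0, 0, 0, 0],
    [0, 0, 0, 0, 0, 0],
    [0, 0, 0, 0, 0, 0],
  ],
)

```text
time: 19.45
ee_pos: [0.5583, -0.0478, 0.2816]
tool_rot: [-3.142, -0.74, -3.048]
wrist_force: [0.3, 0.9, 0.6]
width: 0.0005
gripper_force: 0.0
```

>>> servo_tool(
  increments=[
    [0, 0, 0.0002, 0, 0, 0],
    [0, 0, 0.0002, 0, 0, 0],
    [0, 0, 0.0002, 0, 0, 0],
    [0, 0, 0.0001, 0, 0, 0],
    [0, 0, 0, 0, 0, 0],
    [0, 0, 0, 0, 0, 0],
    [0, 0, 0, 0, 0, 0],
    [0, 0, 0, 0, 0, 0],
  ],
)

```text
time: 20.45
ee_pos: [0.5579, -0.0479, 0.281]
tool_rot: [-3.142, -0.74, -3.048]
wrist_force: [0.3, -0.3, -0.6]
width: 0.0008
gripper_force: 0.0
```

>>> servo_tool(
  increments=[
    [0, 0, 0.0001, 0, 0, 0],
    [0, 0, 0.0001, 0, 0, 0],
    [0, 0, 0.0001, 0, 0, 0],
    [0, 0, 0, 0, 0, 0],
    [0, 0, 0, 0, 0, 0],
    [0, 0, 0, 0, 0, 0],
    [0, 0, 0, 0, 0, 0],
    [0, 0, 0, 0, 0, 0],
  ],
)

```text
time: 21.45
ee_pos: [0.5577, -0.0479, 0.2808]
tool_rot: [-3.142, -0.74, -3.048]
wrist_force: [0.1, -0.1, 0.6]
width: 0.0004
gripper_force: 0.0
```

>>> servo_tool(
  increments=[
    [0, 0, 0.0001, 0, 0, 0],
    [0, 0, 0.0001, 0, 0, 0],
    [0, 0, 0.0001, 0, 0, 0],
    [0, 0, 0, 0, 0, 0],
    [0, 0, 0, 0, 0, 0],
    [0, 0, 0, 0, 0, 0],
    [0, 0, 0, 0, 0, 0],
    [0, 0, 0, 0, 0, 0],
  ],
)

```text
time: 22.45
ee_pos: [0.5575, -0.0479, 0.2806]
tool_rot: [3.142, -0.74, -3.048]
wrist_force: [-0.0, 0.2, -0.5]
width: 0.0009
gripper_force: 0.0
```

>>> servo_tool(
  increments=[
    [0, 0, 0.0001, 0, 0, 0],
    [0, 0, 0.0001, 0, 0, 0],
    [0, 0, 0.0001, 0, 0, 0],
    [0, 0, 0, 0, 0, 0],
    [0, 0, 0, 0, 0, 0],
    [0, 0, 0, 0, 0, 0],
    [0, 0, 0, 0, 0, 0],
    [0, 0, 0, 0, 0, 0],
  ],
)

```text
time: 23.45
ee_pos: [0.5574, -0.0479, 0.2806]
tool_rot: [-3.141, -0.739, -3.048]
wrist_force: [3.6, 0.8, 2.6]
width: 0.0005
gripper_force: 1.8
```

>>> servo_tool(
  increments=[
    [0, 0, 4e-05, 0, 0, 0],
    [0, 0, 4e-05, 0, 0, 0],
    [0, 0, 0, 0, 0, 0],
    [0, 0, 0, 0, 0, 0],
    [0, 0, 0, 0, 0, 0],
    [0, 0, 0, 0, 0, 0],
    [0, 0, 0, 0, 0, 0],
    [0, 0, 0, 0, 0, 0],
  ],
)

```text
time: 24.45
ee_pos: [0.5574, -0.0479, 0.2806]
tool_rot: [-3.141, -0.739, -3.048]
wrist_force: [4.7, 0.8, 4.8]
width: 0.0007
gripper_force: 3.4
```

```bash
python3 - <<'E'
from plant import *
for i in range(4):
    f=get_state();print(f['time'],f['wrist_force'].round(2),f['gripper_force']);grab_frame("wrist")
E
```

```text
24.45 [4.69 0.84 4.79] 3.3958767988951877
24.5 [4.24 0.51 4.9 ] 3.396292005199939
24.55 [5.84 0.26 4.68] 3.3964160626055673
24.6 [5.66 0.93 4.54] 3.396662010345608
```

>>> servo_tool(
  increments=[
    [0, 0, -4e-05, 0, 0, 0],
    [0, 0, 0, 0, 0, 0],
    [0, 0, 0, 0, 0, 0],
    [0, 0, 0, 0, 0, 0],
    [0, 0, 0, 0, 0, 0],
    [0, 0, 0, 0, 0, 0],
    [0, 0, 0, 0, 0, 0],
    [0, 0, 0, 0, 0, 0],
  ],
)

```text
time: 25.65
ee_pos: [0.5574, -0.0479, 0.2805]
tool_rot: [-3.141, -0.739, -3.048]
wrist_force: [5.4, -0.0, 4.4]
width: 0.0005
gripper_force: 3.4
```

>>> servo_tool(
  increments=[
    [0, 0, -0.005, 0, 0, 0],
    [0, 0, -0.015, 0, 0, 0],
    [0, 0, -0.02, 0, 0, 0],
    [0, 0, -0.02, 0, 0, 0],
    [0, 0, -0.02, 0, 0, 0],
    [0, 0, 0, 0, 0, 0],
    [0, 0, 0, 0, 0, 0],
    [0, 0, 0, 0, 0, 0],
  ],
)

```text
time: 26.65
ee_pos: [0.6103, -0.0429, 0.3386]
tool_rot: [3.141, -0.742, -3.048]
wrist_force: [-0.3, -0.0, 0.4]
width: 0.0005
gripper_force: 0.0
```

```bash
python3 - <<'E'
from plant import *
import cv2,numpy as np
print(get_state()['wrist_force'])
cv2.imwrite("pics/end.png",np.hstack([cv2.resize(grab_frame(n)['image'],(400,300)) for n in("scene","top")]))
E
```

```text
[-0.29524793 -0.04338067  0.41101753]
```

View pics/end.png

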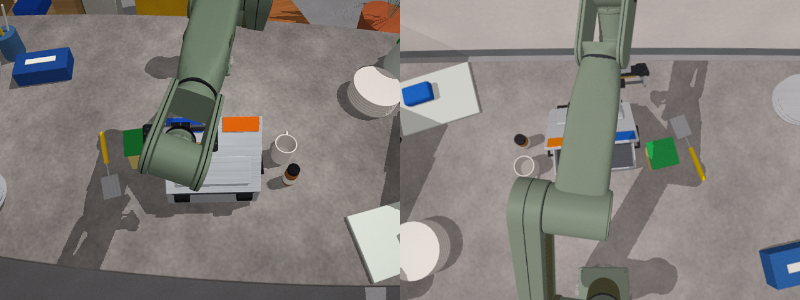

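The lid still stands half open (orange pad at (240,124) in the scene view), the tool is clear of it, and the bystanders are where they were. Handing in.

```bash
python3 -c "
from plant import *
print(job_done())"
```

```text
the job is handed in; nothing more can be done
None
```

Job handed in: the lid held by itself at about 42°, each pad took about 6.5–7 N by the wrist reading for over a second with the lid still, and the lid was left half open with the tub, jar, mug and spatula not visibly moved; the hand-in returned no verdict.

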